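# Walk the test phantom round to its fence

### The arm

A 7-joint arm with a two-finger parallel gripper is mounted at the origin on the work surface. World frame = base frame: x ahead of the robot, y to its left, z up, the work surface at z = 0. Lengths are in m, angles in rad, forces in N, time in s.
With the tool pointing down it reaches from about 0.4 to 0.875 m from the base axis. Payload 6.5 kg.
Tool frame: the origin (TCP) lies on the centre line of the jaws, within the pads' length; the fingertips stand 8 mm ahead of it and the grasp point (between the pads) lies 11 mm behind it; x points along the fingers, y is the direction in which the jaws open and shut, and the axes are right-handed (so a half turn about x gives the same grasp; the last joint's range is limited). The gripper opens to 88 mm and grips with 3 to 60 N. Pads are 18 mm wide; open, the fingers measure 123 mm over their backs; the gripper's body (75 mm by 187 mm) begins 45 mm behind the grasp point.
Start: joints at [-0.066, 0.536, -0.004, 1.538, 0.003, 1.067, -0.071], TCP at [0.65, 0, 0.247] pointing down, gripper open.
Joint ranges: [-2.7, 2.7], [-0.37, 2.16], [-1.27, 1.26], [0.24, 2.4], [-1.31, 4.45], [0.19, 1.91], [-2.76, 2.76]. Speed limits (rad/s): [2.39, 2.39, 3.14, 3.14, 3.14, 3.14, 3.14].

### API

Orientations are given as a unit quaternion [w, x, y, z].
In Python, from plant import r gives the robot as it stands.
- The arm moves only by the tool drive_tool, never from a script. Its arguments are lists of equal length, an entry for each row: "gripper": the opening in per cent of the stroke, from 0 (shut) to 100 (fully open); "travel": the shift along the tool's x, y, z in cm, a list of three; "rotation": the turn, a rotation vector about the tool's x, y, z in degrees, a list of three. A call has 1 to 20 rows; each row is the pose to reach, as a shift and turn from the pose measured when the call began, along the tool's axes at that moment; what a row does not reach only later rows make up. A row lasts 1/8 s, in which the tool goes at most 62.5 mm and 10.7 degrees, less where a joint would pass 70% of its speed; a pose out of reach is approached as far as the arm can. A call with a gripper value outside its range is refused whole. The fingers move at their own pace and stop on an object; "force" is the grip in N (left out, the last holds). Time passes only in rows, so rows that repeat a pose let the fingers close. It gives the time, the measured TCP pose, the force and the opening at its end, in the units of the state.
- r.read_state(): the state, without advancing time (a new reading comes with each control period).
- r.read_camera(name): name is "scene" or "side" or "wrist"; returns (picture, depth): 384x512x3 uint8, red, green, blue; 384x512 float32, m along the optical axis (not along the pixel's ray), 0 where there is no reading.
- r.camera_model(name): a dict with "mtx" (3x3 intrinsics, pixels), "dist" ([k1, k2, p1, p2, k3] as OpenCV has them; the pictures are not rectified), "extrinsics" (4x4, takes a point from world to camera coordinates). Camera axes: x right, y down, z forward; pixel columns grow to the right and rows downward; lengths in m; the calibration is good to about 2 mm. A picture is of the moment at which its call begins: read the wrist's pose just before it. camera_model takes no time and is no camera call; for the wrist camera it gives the pose at the moment of the call.
- r.sign_off(): hands the job in, once; it reports no verdict.
The state is a dict: "clock": time; "qpos": joint angles; "dq": joint speeds; "joint_torque": joint torques, N m; "tcp_pos": TCP position; "eef_rot": TCP orientation; "force": force on the tool from outside, world axes, zero at the start; "ft_torque": the same for the moment, N m; "grip_width": finger opening in m.
Only numpy, scipy, OpenCV 4.12 (cv2) and the standard library are available. Lean on these libraries where they do the work, as an engineer would, in place of code of your own. Each camera call takes 0.05 s, during which the arm holds its last target.

### The job

The heavy aluminium test phantom stands with one end towards the blue fence. Without gripping, squeezing or lifting it, walk it round by pushing gently at alternate corners until one of its long sides faces the fence, and then slide it up so that this long side lies flush along the fence, within the fence's length. Turn it while it is clear of the fence: it must not bump the fence while still askew. Leave the beaker, the bottle and the jar where they stand.

Things in the scene. Friction and masses are not known exactly. Their poses are not given: they have to be found in the camera images.
- phantom: The loose aluminium block with round coloured inserts in its top: 140 mm long (its x axis), 92 mm wide (its y axis), 30 mm high, 0.7 to 1 kg; it slides on the bench when pushed (friction resists with about 4 to 12 N). Origin at the centre of its underside. It is the same either way round: either long side may face the fence.
- fence: The fixed blue bar that stands on the bench beyond the phantom: 260 mm long (its y axis), 30 mm high, 18 mm thick with a low foot behind it. Origin at bench level on its front face, at mid length; the front face is the plane x = 0 of its frame, its x axis points away from the phantom. A thin dark sheet with yellow lines (printed, flat, no obstacle) lies before it.
- beaker: Open clear glass beaker, 72 mm across, 85 mm high, loose. Origin at the centre of its underside. Not to be moved.
- reagent: Amber glass bottle, 54 mm across, 95 mm high, loose. Origin at the centre of its underside. Not to be moved.
- jar: White jar with a green cap, 60 mm across, 60 mm high, loose. Origin at the centre of its underside. Not to be moved.
Not all that is in view belongs to the job. What is meant by the phantom is not black or purple, and is the larger of those in its own colour.

How it is judged:
By the outcome, as a careful person would: the job done as asked, in the order asked, and still so for the second after the job is handed in, with the robot touching nothing.
It also fails if it takes over 64 s, if anything falls off the work surface, if the arm or the gripper's body presses on something with over 40 N, if the wrist force passes 120 N, or if a joint passes its speed limit or range.

## Working session

There is one attempt and no reset: what is moved stays moved. The work goes in short steps, Python scripts to look and compute and a tool call to move; the robot and the scene stay as the last step left them, time stands still between calls to the robot, and variables do not carry over. Pictures are saved under pics/ and viewed, and the job is handed in when it is done.

Besides the shell and the picture viewer there is one more tool, called after "Call:" by a JSON object that holds its "fn" and its "kwargs". drive_tool: Moves the arm, as the interface text tells. Its arguments: {"type":"object","properties":{"gripper":{"type":"array"},"travel":{"type":"array"},"rotation":{"type":"array"},"force":{"type":"number"}},"required":["gripper","travel","rotation"]}

```bash
ls; mkdir -p pics; python3 - <<'E'
from plant import r
import cv2,numpy as np
s=r.read_state();print(s['clock'],s['tcp_pos'],s['eef_rot'],s['force'])
for n in ['scene','side']:
    p,d=r.read_camera(n);cv2.imwrite(f'pics/{n}0.png',p[:,:,::-1]);np.savez(f'{n}0.npz',p=p,d=d)
    m=r.camera_model(n);print(n,m)
E
```

```text
pics
0.0 [ 6.49404786e-01 -1.95038855e-05  2.45854384e-01] [-0.49962712 -0.49952065 -0.50041179  0.50043972] [ 0.174746    0.37307621 -0.34456653]
scene {'mtx': array([[370.33383322,   0.        , 252.85318212],
       [  0.        , 370.33383322, 193.65897575],
       [  0.        ,   0.        ,   1.        ]]), 'dist': array([-0.11438221,  0.        ,  0.        ,  0.        ,  0.        ]), 'extrinsics': array([[ 0.09232528,  0.99568822,  0.00900051, -0.05301792],
       [ 0.85403926, -0.07453697, -0.51484093, -0.45294824],
       [-0.51195018,  0.05521962, -0.85723848,  1.28256194],
       [ 0.        ,  0.        ,  0.        ,  1.        ]])}
side {'mtx': array([[437.98444817,   0.        , 264.72662181],
       [  0.        , 437.98444817, 193.10047815],
       [  0.        ,   0.        ,   1.        ]]), 'dist': array([-0.09918381,  0.        ,  0.        ,  0.        ,  0.        ]), 'extrinsics': array([[-0.94010977, -0.3406199 , -0.01310362,  0.51736869],
       [-0.22336758,  0.6446208 , -0.73114359,  0.1341209 ],
       [ 0.25748892, -0.68442831, -0.68209775,  0.95599939],
       [ 0.        ,  0.        ,  0.        ,  1.        ]])}
```

View pics/scene0.png

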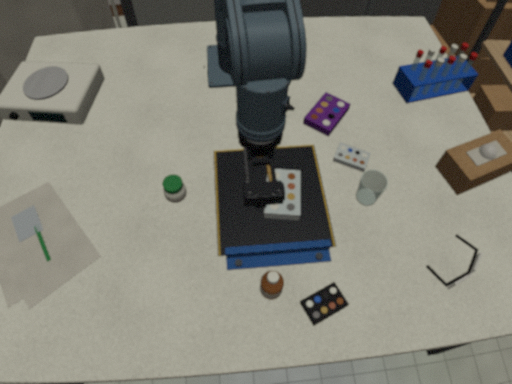

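View pics/side0.png

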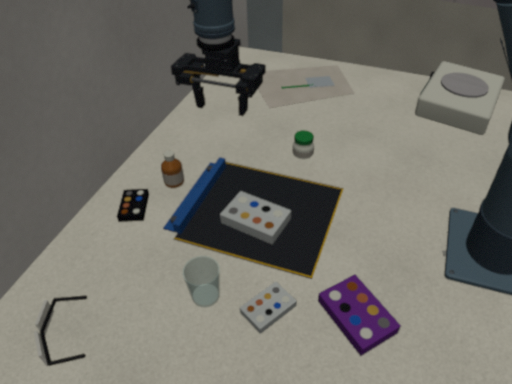

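Candidates in the side view: a light grey block on the mat (256,216), a smaller light grey block (268,306), a purple one (358,312) and a black one (133,205). The phantom is the block on the mat: it is neither black nor purple, and it's the larger of the two light ones. I'll check that with an enlarged crop and measure.

```bash
cat > h.py <<'E'
import numpy as np,cv2
def ray(m,uv,z):
    uv=np.asarray(uv,float).reshape(-1,1,2)
    n=cv2.undistortPoints(uv,m['mtx'],m['dist']).reshape(-1,2)
    E=m['extrinsics'];R=E[:3,:3];c=-R.T@E[:3,3]
    d=np.c_[n,np.ones(len(n))]@R
    z=np.broadcast_to(z,len(n))
    return c+d*((z-c[2])/d[:,2])[:,None]
def proj(m,P):
    E=m['extrinsics'];return cv2.projectPoints(np.asarray(P,float),cv2.Rodrigues(E[:3,:3])[0],E[:3,3],m['mtx'],m['dist'])[0].reshape(-1,2)
def cloud(m,d):
    v,u=np.mgrid[:384,:512];n=cv2.undistortPoints(np.stack([u,v],-1).reshape(-1,1,2).astype(float),m['mtx'],m['dist']).reshape(-1,2)
    C=np.c_[n,np.ones(len(n))]*d.reshape(-1,1);E=m['extrinsics']
    return ((C-E[:3,3])@E[:3,:3]).reshape(384,512,3)
E
python3 - <<'E'
from plant import r
from h import *
z=np.load('side0.npz');p,d=z['p'],z['d'];m=r.camera_model('side')
hsv=cv2.cvtColor(p,cv2.COLOR_RGB2HSV)
W=cloud(m,d)
cv2.imwrite('pics/crop.png',cv2.resize(p[130:340,150:420,::-1],None,fx=2.8,fy=2.8,interpolation=cv2.INTER_CUBIC))
# fence blue
def show(name,mask):
    P=W[mask&(d>0)];print(name,mask.sum(),np.percentile(P,[1,5,50,95,99],axis=0).round(4).tolist())
H,S,V=[hsv[...,i].astype(int) for i in range(3)]
blue=(H>100)&(H<125)&(S>120)&(V>50);blue[:,:155]=0;blue[:,228:]=0;blue[:150]=0;blue[240:]=0
show('fence',blue)
# mat blocks: heights via cloud
for n,(x0,x1,y0,y1) in dict(ph=(215,295,185,245),small=(235,300,278,333),beaker=(180,225,250,310),bottle=(155,190,148,190),jar=(288,320,126,160)).items():
    q=W[y0:y1,x0:x1].reshape(-1,3);q=q[(q[:,2]>0.02)];
    if len(q)==0: print(n,'none');continue
    print(n,len(q),'z',np.percentile(q[:,2],[5,50,98]).round(4),'xy min',np.percentile(q[:,:2],2,axis=0).round(4),'max',np.percentile(q[:,:2],98,axis=0).round(4))
    if n in('ph','small'):
        t=q[(q[:,2]>0.012)&(q[:,2]<.04),:2].astype(np.float32);print(cv2.minAreaRect(t))
E
```

```text
fence 944 [[0.6916, -0.0705, 0.0009], [0.6927, -0.0499, 0.0023], [0.704, 0.0745, 0.0275], [0.7354, 0.1772, 0.0314], [0.737, 0.179, 0.0323]]
ph 1874 z [0.0247 0.0292 0.0326] xy min [0.4704 0.0371] max [0.6114 0.1378]
((0.5437927842140198, 0.08328674733638763), (0.09566161036491394, 0.14199109375476837), 80.67218017578125)
small 755 z [0.0201 0.021  0.6983] xy min [0.2794 0.2537] max [0.4758 0.7131]
((0.43486976623535156, 0.3014734387397766), (0.09486399590969086, 0.06333178281784058), 60.82049560546875)
beaker 1339 z [0.0244 0.0602 0.0862] xy min [0.533  0.2792] max [0.5982 0.3464]
bottle 555 z [0.0253 0.0598 0.0957] xy min [0.7673 0.0101] max [0.8128 0.0496]
jar 434 z [0.0229 0.0517 0.0622] xy min [ 0.4837 -0.2268] max [ 0.5362 -0.1755]
```

View pics/crop.png

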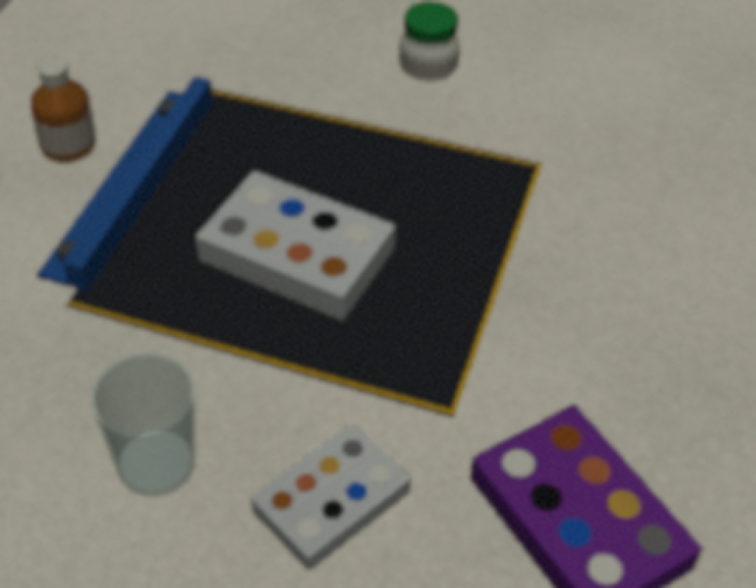

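```bash
python3 - <<'E'
from plant import r
from h import *
z=np.load('side0.npz');p,d=z['p'],z['d'];m=r.camera_model('side')
hsv=cv2.cvtColor(p,cv2.COLOR_RGB2HSV);W=cloud(m,d)
H,S,V=[hsv[...,i].astype(int) for i in range(3)]
blue=(H>100)&(H<125)&(S>120)&(V>50);blue[:,:155]=0;blue[:,228:]=0;blue[:150]=0;blue[240:]=0
P=W[blue&(d>0)]
f=P[(P[:,2]>.006)&(P[:,2]<.024)];
# front face: lowest-x along line
for it in range(6):
    a=np.polyfit(f[:,1],f[:,0],1);e=f[:,0]-np.polyval(a,f[:,1]);f=f[(abs(e)<max(.003,2*e.std()))&(e<.004)]
print('side front',len(f),a,np.rad2deg(np.arctan(a[0])),e.std(),f[:,1].min(),f[:,1].max())
t=P[(P[:,2]>.027)];print('top',cv2.minAreaRect(t[:,:2].astype(np.float32)))
# scene camera
m=r.camera_model('scene');z=np.load('scene0.npz');p,d=z['p'],z['d']
hsv=cv2.cvtColor(p,cv2.COLOR_RGB2HSV);W=cloud(m,d);H,S,V=[hsv[...,i].astype(int) for i in range(3)]
b=(H>100)&(H<125)&(S>120)&(V>50);b[:230]=0;b[275:]=0;b[:,:215]=0;b[:,340:]=0
P=W[b&(d>0)];t=P[(P[:,2]>.026)];print('scene top',len(t),np.median(t,0),cv2.minAreaRect(t[:,:2].astype(np.float32)))
# yellow/mat lines in side: edge along phantom top by ray: white contour
z=np.load('side0.npz');p,d=z['p'],z['d'];m=r.camera_model('side');W=cloud(m,d)
w=((W[...,2]>.024)&(W[...,2]<.04)).astype(np.uint8);w[:185]=0;w[245:]=0;w[:,:215]=0;w[:,295:]=0
q=W[w>0];print(cv2.minAreaRect(q[:,:2].astype(np.float32)))
print(r.read_state()['clock'])
E
```

```text
side front 57 [0.0117173  0.69298027] 0.6713211692176876 0.0010347169257981972 -0.0675012345273733 0.17897139618398603
top ((0.701382040977478, 0.052652306854724884), (0.019971109926700592, 0.25507041811943054), 0.0915508046746254)
scene top 760 [0.70354201 0.04689948 0.02954598] ((0.7031465172767639, 0.04969610273838043), (0.2597464919090271, 0.020060338079929352), 89.8556900024414)
((0.5442569255828857, 0.08321051299571991), (0.09566161036491394, 0.14105038344860077), 80.67218017578125)
0.1
```

Call:
{"fn": "drive_tool", "kwargs": {"gripper": [0, 0, 0, 0, 0, 0, 0, 0, 0, 0], "travel": [[0, -2.9, -5.5], [0, -2.9, -11], [0, -2.9, -16.5], [5, -2.9, -16.5], [10, -2.9, -16.5], [15, -2.9, -16.5], [19, -2.9, -16.5], [21.5, -2.9, -16.5], [22.6, -2.9, -16.5], [22.6, -2.9, -16.5]], "rotation": [[0, 0, 0], [0, 0, 0], [0, 0, 0], [0, 0, 0], [0, 0, 0], [0, 0, 0], [0, 0, 0], [0, 0, 0], [0, 0, 0], [0, 0, 0]]}}

```text
clock: 1.35
tcp_pos: [0.6198, 0.1649, 0.0196]
eef_rot: [-0.5, -0.499, -0.501, 0.501]
force: [-0.6, -0.1, -0.0]
grip_width: 0.0006
```

Call:
{"fn": "drive_tool", "kwargs": {"gripper": [0, 0, 0, 0, 0, 0, 0, 0, 0, 0, 0, 0, 0, 0, 0, 0], "travel": [[0, 0, 1.5], [0, 0, 2.8], [0, 0, 3.3], [0, 0, 3.7], [0, 0, 4.1], [0, 0, 4.5], [0, 0, 4.9], [0, 0, 5.3], [0, 0, 5.7], [0, 0, 6.1], [0, 0, 6.5], [0, 0, 6.9], [0, 0, 6.9], [0, 0, 5.9], [-4, 0, 5.5], [-8, 0, 5.5]], "rotation": [[0, 0, 0], [0, 0, 0], [0, 0, 0], [0, 0, 0], [0, 0, 0], [0, 0, 0], [0, 0, 0], [0, 0, 0], [0, 0, 0], [0, 0, 0], [0, 0, 0], [0, 0, 0], [0, 0, 0], [0, 0, 0], [0, 0, 0], [0, 0, 0]]}}

```text
clock: 3.35
tcp_pos: [0.6181, 0.11, 0.0993]
eef_rot: [-0.499, -0.498, -0.501, 0.502]
force: [0.4, 0.3, 0.7]
grip_width: 0.0002
```

```bash
cat > look.py <<'E'
import sys
from plant import r
from h import *
def look(tag,z0=None):
    s=r.read_state();print('clk',s['clock'],'tcp',s['tcp_pos'].round(4),'F',np.round(s['force'],1))
    p,d=r.read_camera('side');m=r.camera_model('side');W=cloud(m,d)
    cv2.imwrite(f'pics/{tag}.png',p[:,:,::-1])
    hsv=cv2.cvtColor(p,cv2.COLOR_RGB2HSV)
    # the raised layer of z 24-38 mm over the mat, not blue
    w=((W[...,2]>.024)&(W[...,2]<.037)&(W[...,0]<.75)&(W[...,0]>.38)&(W[...,1]>-.1)&(W[...,1]<.2)&(d>0))
    blue=(hsv[...,0]>100)&(hsv[...,0]<125)&(hsv[...,1]>120)&(W[...,0]>.68)
    w=(w&~cv2.dilate(blue.astype(np.uint8),np.ones((3,3))).astype(bool)).astype(np.uint8)
    w=cv2.morphologyEx(w,cv2.MORPH_OPEN,np.ones((3,3),np.uint8))
    n,L,st,_=cv2.connectedComponentsWithStats(w);k=1+np.argmax(st[1:,4])
    q=W[L==k];(c,(a,b),an)=cv2.minAreaRect(q[:,:2].astype(np.float32))
    if a<b: an+=90
    an=(an+90)%180-90
    bx=cv2.boxPoints(((c[0],c[1]),(max(a,b),min(a,b)),an))
    c=np.array(c);print('px',st[k],'phantom c',c.round(4),'size',round(a,4),round(b,4),'long axis deg',round(an,1))
    u=np.array([np.cos(np.deg2rad(an)),np.sin(np.deg2rad(an))]);v=np.array([-u[1],u[0]])
    print('corners',[(c+i*.07*u+j*.046*v).round(3).tolist() for i,j in((1,1),(1,-1),(-1,-1),(-1,1))])
look(sys.argv[1])
E
python3 look.py p1
```

```text
clk 3.35 tcp [0.6181 0.11   0.0993] F [0.4 0.3 0.7]
px [ 227  187   68   49 1723] phantom c [0.5366 0.0688] size 0.0946 0.1423 long axis deg -26.1
corners [[0.62, 0.079], [0.579, -0.003], [0.453, 0.058], [0.494, 0.141]]
```

View pics/p1.png

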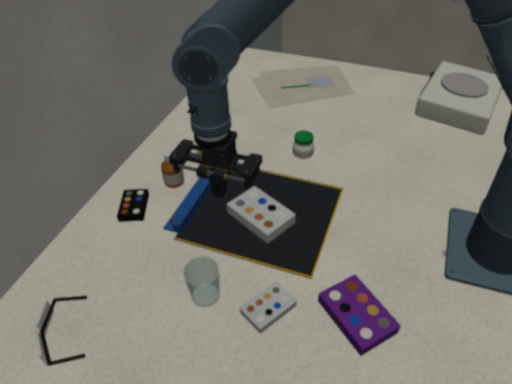

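Call:
{"fn": "drive_tool", "kwargs": {"gripper": [0, 0, 0, 0, 0, 0, 0, 0, 0], "travel": [[0, -4.5, 3], [0, -9, 6], [0, -13.5, 9], [0, -17.3, 10.5], [3, -17.3, 10.5], [6, -17.3, 10.5], [7.5, -17.3, 10.5], [7.9, -17.3, 10.5], [7.9, -17.3, 10.5]], "rotation": [[0, 0, 0], [0, 0, 0], [0, 0, 0], [0, 0, 0], [0, 0, 0], [0, 0, 0], [0, 0, 0], [0, 0, 0], [0, 0, 0]]}}

```text
clock: 4.53
tcp_pos: [0.4489, 0.0053, 0.026]
eef_rot: [0.501, 0.5, 0.5, -0.5]
force: [0.2, -0.2, -0.7]
grip_width: 0.0001
```

Call:
{"fn": "drive_tool", "kwargs": {"gripper": [0, 0, 0, 0, 0, 0, 0, 0, 0, 0, 0, 0, 0, 0, 0, 0, 0, 0], "travel": [[0.6, 0, -1], [0.6, 0.6, -2], [0.6, 1, -2.8], [0.6, 1.1, -3.2], [0.6, 1.3, -3.6], [0.6, 1.4, -4], [0.6, 1.6, -4.4], [0.6, 1.7, -4.8], [0.6, 1.9, -5.2], [0.6, 2, -5.6], [0.6, 2.2, -6], [0.6, 2.4, -6.5], [0.6, 2.6, -7], [0.6, 2.8, -7.5], [0.6, 2.8, -7.5], [0.6, 2, -6.2], [-4, 2, -5.5], [-7.5, 2, -5.5]], "rotation": [[0, 0, 0], [0, 0, 0], [0, 0, 0], [0, 0, 0], [0, 0, 0], [0, 0, 0], [0, 0, 0], [0, 0, 0], [0, 0, 0], [0, 0, 0], [0, 0, 0], [0, 0, 0], [0, 0, 0], [0, 0, 0], [0, 0, 0], [0, 0, 0], [0, 0, 0], [0, 0, 0]]}}

```text
clock: 6.78
tcp_pos: [0.4686, 0.0591, 0.1021]
eef_rot: [0.5, 0.501, 0.499, -0.5]
force: [0.6, -0.3, -0.0]
grip_width: 0.0003
```

```bash
python3 look.py p2
```

```text
clk 6.775 tcp [0.4686 0.0591 0.1021] F [ 0.6 -0.3 -0. ]
px [ 224  189   57   51 1742] phantom c [0.5525 0.0849] size 0.0928 0.1418 long axis deg -48.9
corners [[0.633, 0.062], [0.564, 0.002], [0.472, 0.107], [0.541, 0.168]]
```

View pics/p2.png

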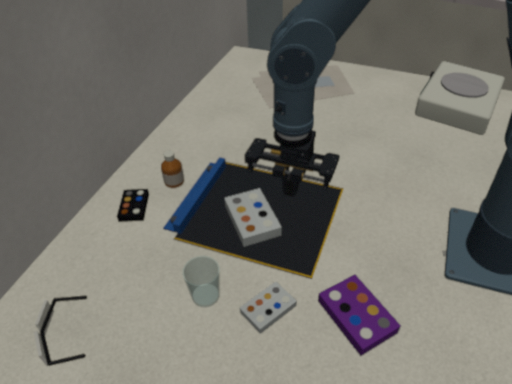

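Call:
{"fn": "drive_tool", "kwargs": {"gripper": [0, 0, 0, 0, 0, 0, 0, 0, 0, 0, 0, 0, 0, 0], "travel": [[0, 3, -0.8], [0, 6, -1.5], [0, 9, -2.2], [0, 12, -3], [0, 15, -3.8], [0, 17.5, -4.6], [0, 19.1, -4.6], [0, 19.1, -4.6], [0, 19.1, -4.6], [3, 19.1, -4.6], [6, 19.1, -4.6], [8, 19.1, -4.6], [8.3, 19.1, -4.6], [8.3, 19.1, -4.6]], "rotation": [[-10, 0, 0], [-20, 0, 0], [-30, 0, 0], [-40, 0, 0], [-50, 0, 0], [-60, 0, 0], [-70, 0, 0], [-80, 0, 0], [-90, 0, 0], [-90, 0, 0], [-90, 0, 0], [-90, 0, 0], [-90, 0, 0], [-90, 0, 0]]}}

```text
clock: 8.57
tcp_pos: [0.6631, 0.1058, 0.0247]
eef_rot: [0.71, 0.001, 0.704, -0.0]
force: [-0.1, -0.8, -0.2]
grip_width: 0.0002
```

Call:
{"fn": "drive_tool", "kwargs": {"gripper": [0, 0, 0, 0, 0, 0, 0, 0, 0, 0, 0, 0, 0, 0, 0, 0, 0, 0, 0], "travel": [[0.5, -0.8, -0.9], [0.5, -1.7, -1.9], [0.5, -2, -2.2], [0.5, -2.3, -2.5], [0.5, -2.6, -2.8], [0.5, -2.8, -3.1], [0.5, -3, -3.4], [0.5, -3.2, -3.7], [0.5, -3.4, -4], [0.5, -3.6, -4.3], [0.5, -3.8, -4.6], [0.5, -4, -4.9], [0.5, -4.1, -5.2], [0.5, -4.2, -5.6], [0.5, -4.3, -6], [0.5, -4.3, -6], [0.5, -3.8, -5], [-4, -3.8, -4.6], [-8, -3.8, -4.6]], "rotation": [[0, 0, 0], [0, 0, 0], [0, 0, 0], [0, 0, 0], [0, 0, 0], [0, 0, 0], [0, 0, 0], [0, 0, 0], [0, 0, 0], [0, 0, 0], [0, 0, 0], [0, 0, 0], [0, 0, 0], [0, 0, 0], [0, 0, 0], [0, 0, 0], [0, 0, 0], [0, 0, 0], [0, 0, 0]]}}

```text
clock: 10.95
tcp_pos: [0.6154, 0.0687, 0.1045]
eef_rot: [0.709, 0.001, 0.705, 0.0]
force: [0.7, -0.7, 1.2]
grip_width: 0.0004
```

```bash
python3 look.py p3
```

```text
clk 10.95 tcp [0.6154 0.0687 0.1045] F [ 0.7 -0.7  1.2]
px [ 242  193   44   47 1760] phantom c [0.5256 0.0842] size 0.0919 0.143 long axis deg -65.3
corners [[0.597, 0.04], [0.513, 0.001], [0.455, 0.129], [0.538, 0.167]]
```

View pics/p3.png

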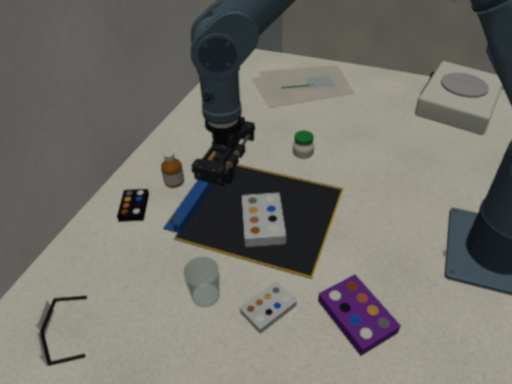

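Call:
{"fn": "drive_tool", "kwargs": {"gripper": [0, 0, 0, 0, 0, 0, 0, 0, 0, 0], "travel": [[0, 1, -5], [0, 2, -10], [0, 3, -15], [0, 3.7, -20], [0, 3.7, -20], [3, 3.7, -20], [6, 3.7, -20], [8, 3.7, -20], [8.6, 3.7, -20], [8.6, 3.7, -20]], "rotation": [[0, 0, 0], [0, 0, 0], [0, 0, 0], [0, 0, 0], [0, 0, 0], [0, 0, 0], [0, 0, 0], [0, 0, 0], [0, 0, 0], [0, 0, 0]]}}

```text
clock: 12.25
tcp_pos: [0.4198, 0.1069, 0.0214]
eef_rot: [0.711, 0.001, 0.703, 0.001]
force: [-0.0, -0.9, 0.9]
grip_width: 0.0005
```

Call:
{"fn": "drive_tool", "kwargs": {"gripper": [0, 0, 0, 0, 0, 0, 0, 0, 0, 0, 0, 0, 0, 0, 0, 0], "travel": [[0, 0, 1], [0, 0, 2], [0, 0, 2.4], [0, 0, 2.8], [0, 0, 3.2], [0, 0.1, 3.6], [0, 0.2, 4], [0, 0.2, 4.4], [0, 0.3, 4.8], [0, 0.3, 5.2], [0, 0.4, 5.6], [0, 0.4, 6], [0, 0.4, 6], [0, 0.2, 4.8], [-4, 0, 4], [-8, 0, 3]], "rotation": [[0, 0, 0], [0, 0, 0], [0, 0, 0], [0, 0, 0], [0, 0, 0], [0, 0, 0], [0, 0, 0], [0, 0, 0], [0, 0, 0], [0, 0, 0], [0, 0, 0], [0, 0, 0], [0, 0, 0], [0, 0, 0], [0, 0, 0], [0, 0, 0]]}}

```text
clock: 14.25
tcp_pos: [0.4484, 0.106, 0.1026]
eef_rot: [0.711, 0.001, 0.703, 0.0]
force: [0.3, 0.4, -0.5]
grip_width: 0.0001
```

```bash
python3 look.py p4
```

```text
clk 14.25 tcp [0.4484 0.106  0.1026] F [ 0.3  0.4 -0.5]
px [ 230  190   44   46 1466] phantom c [0.5479 0.0781] size 0.0921 0.1446 long axis deg -77.5
corners [[0.608, 0.02], [0.518, -0.0], [0.488, 0.136], [0.578, 0.156]]
```

View pics/p4.png

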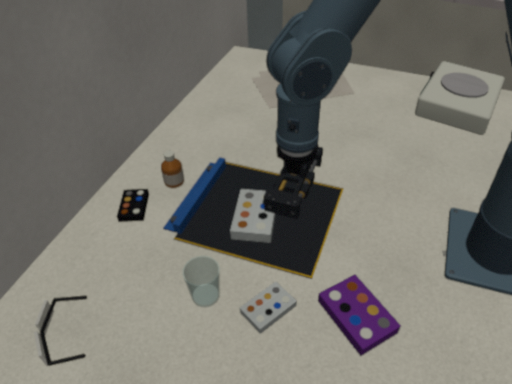

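Call:
{"fn": "drive_tool", "kwargs": {"gripper": [0, 0, 0, 0, 0, 0, 0, 0, 0, 0], "travel": [[0, -2, 5], [0, -4, 10], [0, -6, 15], [0, -7.6, 20], [0, -7.6, 20], [3, -7.6, 20], [6, -7.6, 20], [8, -7.6, 20], [8.2, -7.6, 20], [8.2, -7.6, 20]], "rotation": [[0, 0, 0], [0, 0, 0], [0, 0, 0], [0, 0, 0], [0, 0, 0], [0, 0, 0], [0, 0, 0], [0, 0, 0], [0, 0, 0], [0, 0, 0]]}}

```text
clock: 15.55
tcp_pos: [0.6509, 0.031, 0.0284]
eef_rot: [0.713, 0.001, 0.701, 0.001]
force: [0.3, -0.6, 0.3]
grip_width: 0.0004
```

Call:
{"fn": "drive_tool", "kwargs": {"gripper": [0, 0, 0, 0, 0, 0, 0, 0, 0, 0, 0, 0, 0, 0], "travel": [[0.8, 0, -1], [0.8, 0, -2], [0.8, 0, -2.8], [0.8, 0, -3.2], [0.8, 0, -3.5], [0.8, 0, -3.9], [0.8, 0, -4.3], [0.8, 0, -4.7], [0.8, 0, -5], [0.8, 0, -5.3], [0.8, 0, -5.3], [0.8, 0, -4], [-4, 0, -3.5], [-8, 0, -3]], "rotation": [[0, 1, 0], [0, 1, 0], [0, 1, 0], [0, 1, 0], [0, 1, 0], [0, 1, 0], [0, 1, 0], [0, 1, 0], [0, 1, 0], [0, 1, 0], [0, 1, 0], [0, 1, 0], [0, 1, 0], [0, 1, 0]]}}

```text
clock: 17.3
tcp_pos: [0.6191, 0.032, 0.1085]
eef_rot: [0.706, 0.001, 0.708, 0.001]
force: [0.3, -0.5, 0.1]
grip_width: 0.0006
```

```bash
python3 look.py p5
```

```text
clk 17.3 tcp [0.6191 0.032  0.1085] F [ 0.3 -0.5  0.1]
px [ 231  192   53   49 1752] phantom c [0.5358 0.0842] size 0.0925 0.1442 long axis deg -85.3
corners [[0.587, 0.018], [0.496, 0.011], [0.484, 0.15], [0.576, 0.158]]
```

View pics/p5.png

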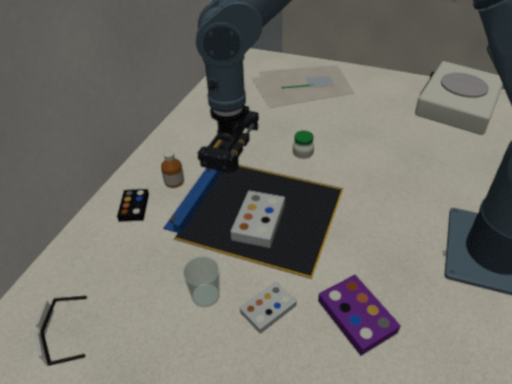

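Call:
{"fn": "drive_tool", "kwargs": {"gripper": [100, 100, 100, 100, 100, 100, 100, 100, 100, 100, 100], "travel": [[0, 1.3, -4.5], [0, 2.6, -9], [0, 4, -13.5], [0, 5, -17], [0, 5, -17], [0, 5, -17], [3, 5, -17], [6, 5, -17], [8, 5, -17], [8.8, 5, -17], [8.8, 5, -17]], "rotation": [[0, 0, 0], [0, 0, 0], [0, 0, 0], [0, 0, 0], [0, 0, 0], [0, 0, 0], [0, 0, 0], [0, 0, 0], [0, 0, 0], [0, 0, 0], [0, 0, 0]]}}

```text
clock: 18.73
tcp_pos: [0.4538, 0.0829, 0.025]
eef_rot: [0.709, 0.002, 0.705, 0.001]
force: [0.6, -0.0, 0.9]
grip_width: 0.0883
```

Call:
{"fn": "drive_tool", "kwargs": {"gripper": [100, 100, 100, 100, 100, 100, 100, 100, 100, 100, 100, 100, 100, 100, 100, 100, 100, 100, 100, 100], "travel": [[0.5, 0, 0.8], [0.5, 0, 1.6], [0.5, 0, 2], [0.5, 0, 2.3], [0.5, 0, 2.6], [0.5, 0, 2.9], [0.5, 0, 3.2], [0.5, 0, 3.5], [0.5, 0, 3.9], [0.5, 0, 4.3], [0.5, 0, 4.8], [0.5, 0, 5.3], [0.5, 0, 5.8], [0.5, 0, 6.3], [0.5, 0, 6.8], [0.5, 0, 7.3], [0.5, 0, 7.8], [0.5, 0, 8.3], [0.5, 0, 8.7], [0.5, 0, 8.7]], "rotation": [[0, 0, 0], [0, 0, 0], [0, 0, 0], [0, 0, 0], [0, 0, 0], [0, 0, 0], [0, 0, 0], [0, 0, 0], [0, 0, 0], [0, 0, 0], [0, 0, 0], [0, 0, 0], [0, 0, 0], [0, 0, 0], [0, 0, 0], [0, 0, 0], [0, 0, 0], [0, 0, 0], [0, 0, 0], [0, 0, 0]]}}

```text
clock: 21.22
tcp_pos: [0.5401, 0.0826, 0.02]
eef_rot: [0.708, 0.002, 0.706, 0.001]
force: [-3.5, -0.0, -1.8]
grip_width: 0.0884
```

```bash
python3 look.py p6; python3 - <<'E'
import cv2
p=cv2.imread('pics/p6.png');cv2.imwrite('pics/p6c.png',cv2.resize(p[120:290,150:350],None,fx=3.5,fy=3.5,interpolation=cv2.INTER_CUBIC))
E
```

```text
clk 21.225 tcp [0.5401 0.0826 0.02  ] F [-3.5 -0.  -1.8]
px [206 185  47  48 830] phantom c [0.5861 0.0816] size 0.1129 0.1408 long axis deg -89.5
corners [[0.633, 0.012], [0.541, 0.011], [0.539, 0.151], [0.631, 0.152]]
```

View pics/p6c.png

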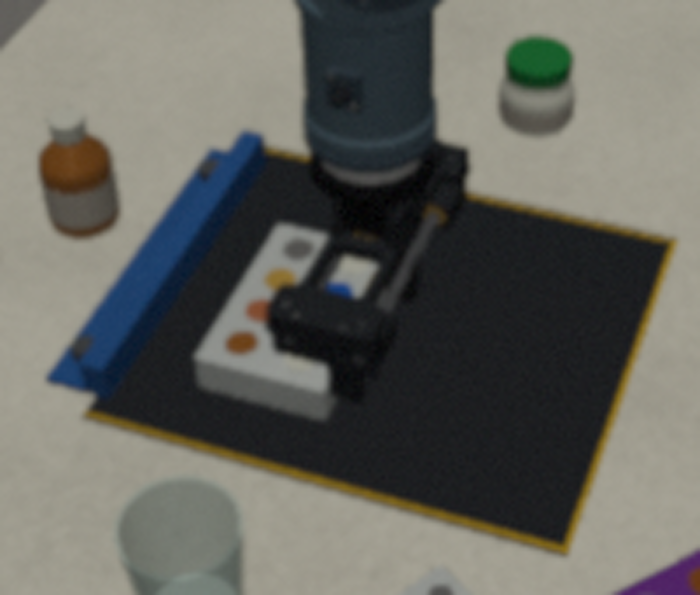

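```bash
python3 - <<'E'
from plant import r
from h import *
s=r.read_state();print(s['eef_rot'].round(4))
for n in('side','scene'):
    p,d=r.read_camera(n);m=r.camera_model(n)
    v,u=np.mgrid[:384,:512]
    X=ray(m,np.c_[u.ravel(),v.ravel()],.03).reshape(384,512,3)
    hsv=cv2.cvtColor(p,cv2.COLOR_RGB2HSV);H,S,V=[hsv[...,i].astype(int) for i in range(3)]
    def edge(mask,sgn,y0,y1,x0,x1):
        o=[]
        for y in np.arange(y0,y1,.004):
            q=mask&(abs(X[...,1]-y)<.003)&(X[...,0]>x0)&(X[...,0]<x1)
            if q.sum()>2:o.append((y,sgn*np.max(sgn*X[...,0][q])))
        o=np.array(o)
        if len(o)<5: return None
        for _ in range(4):
            a=np.polyfit(o[:,0],o[:,1],1);e=abs(o[:,1]-np.polyval(a,o[:,0]));k=e<max(.0015,2*np.median(e));o=o[k]
        return len(o),np.rad2deg(np.arctan(a[0])).round(2),np.polyval(a,.08).round(4),e.max().round(4)
    blue=(H>100)&(H<125)&(S>120)&(V>50);white=(V>100)&(S<60)
    print(n,'fence front/back',edge(blue,-1,-.06,.17,.66,.76),edge(blue,1,-.06,.17,.66,.735),'block front',edge(white,1,.02,.145,.58,.675))
E
```

```text
[0.7086 0.0015 0.7057 0.0012]
side fence front/back (45, np.float64(-0.03), np.float64(0.6824), np.float64(0.0024)) (44, np.float64(0.56), np.float64(0.7201), np.float64(0.0012)) block front (32, np.float64(0.34), np.float64(0.6404), np.float64(0.0011))
scene fence front/back (55, np.float64(0.1), np.float64(0.6947), np.float64(0.0015)) (50, np.float64(-0.04), np.float64(0.734), np.float64(0.0011)) block front (32, np.float64(0.32), np.float64(0.644), np.float64(0.0015))
```

Call:
{"fn": "drive_tool", "kwargs": {"gripper": [100, 100, 100, 100, 100, 100, 100, 100, 100, 100, 100, 100], "travel": [[0, 0, 0.4], [0, 0, 0.9], [0, 0, 1.4], [0, 0, 1.9], [0, 0, 2.4], [0, 0, 2.9], [0, 0, 3.4], [0, 0, 3.9], [0, 0, 4.2], [0, 0, 4.5], [0, 0, 4.7], [0, 0, 4.8]], "rotation": [[0, 0, 0], [0, 0, 0], [0, 0, 0], [0, 0, 0], [0, 0, 0], [0, 0, 0], [0, 0, 0], [0, 0, 0], [0, 0, 0], [0, 0, 0], [0, 0, 0], [0, 0, 0]]}}

```text
clock: 22.88
tcp_pos: [0.5883, 0.0826, 0.0204]
eef_rot: [0.709, 0.001, 0.706, 0.001]
force: [-4.9, 0.2, 0.5]
grip_width: 0.0883
```

Call:
{"fn": "drive_tool", "kwargs": {"gripper": [100, 100, 100, 100], "travel": [[0, 0, 0.1], [0, 0, 0.2], [0, 0, 0.3], [0, 0, 0.4]], "rotation": [[0, 0, 0], [0, 0, 0], [0, 0, 0], [0, 0, 0]]}}

```text
clock: 23.38
tcp_pos: [0.5909, 0.0826, 0.0204]
eef_rot: [0.708, 0.001, 0.707, 0.001]
force: [-10.4, 0.2, 5.3]
grip_width: 0.0881
```

Call:
{"fn": "drive_tool", "kwargs": {"gripper": [100, 100, 100, 100], "travel": [[0, 0, 0.1], [0, 0, 0.2], [0, 0, 0.25], [0, 0, 0.25]], "rotation": [[0, 0, 0], [0, 0, 0], [0, 0, 0], [0, 0, 0]]}}

```text
clock: 23.88
tcp_pos: [0.5909, 0.0826, 0.0203]
eef_rot: [0.706, 0.001, 0.708, 0.001]
force: [-11.7, 0.1, 8.0]
grip_width: 0.0882
```

Call:
{"fn": "drive_tool", "kwargs": {"gripper": [100, 100, 100, 100], "travel": [[0, 0, 0.2], [0, 0, 0.4], [0, 0, 0.5], [0, 0, 0.5]], "rotation": [[0, 0, 0], [0, 0, 0], [0, 0, 0], [0, 0, 0]]}}

```text
clock: 24.38
tcp_pos: [0.5909, 0.0826, 0.0202]
eef_rot: [0.703, -0.0, 0.712, -0.0]
force: [-19.8, -0.6, 15.0]
grip_width: 0.0884
```

```bash
python3 -c "
from plant import r
s=r.read_state();print(s['ft_torque'].round(2),s['force'].round(1),s['tcp_pos'].round(4),s['eef_rot'].round(4))"
```

```text
[-0.2   3.71 -0.28] [-19.8  -0.6  15. ] [0.5909 0.0826 0.0202] [ 7.025e-01 -1.000e-04  7.116e-01 -2.000e-04]
```

Call:
{"fn": "drive_tool", "kwargs": {"gripper": [100, 100, 100, 100, 100, 100, 100, 100, 100, 100], "travel": [[0, 0, -0.3], [0, 0, -1], [0, 0, -2.5], [-3, 0, -4], [-8, 0, -8], [-12, 0, -12], [-16, 0, -15], [-18, 0, -15], [-18, 0, -15], [-18, 0, -15]], "rotation": [[0, 0, 0], [0, 0, 0], [0, 0, 0], [0, 0, 0], [0, 0, 0], [0, 0, 0], [0, 0, 0], [0, 0, 0], [0, 0, 0], [0, 0, 0]]}}

```text
clock: 25.62
tcp_pos: [0.4436, 0.0825, 0.2016]
eef_rot: [0.703, 0.0, 0.712, -0.0]
force: [-0.2, 0.1, -0.7]
grip_width: 0.0879
```

```bash
python3 look.py p7; python3 - <<'E'
import cv2
p=cv2.imread('pics/p7.png');cv2.imwrite('pics/p7c.png',cv2.resize(p[120:320,130:360],None,fx=2.9,fy=2.9,interpolation=cv2.INTER_CUBIC))
from plant import r
from h import *
p,d=r.read_camera('side');m=r.camera_model('side');W=cloud(m,d)
for n,(x0,x1,y0,y1) in dict(beaker=(180,225,250,310),bottle=(155,190,148,190),jar=(288,320,126,160)).items():
    q=W[y0:y1,x0:x1].reshape(-1,3);q=q[(q[:,2]>0.02)];print(n,len(q),'xy min',np.percentile(q[:,:2],2,axis=0).round(4),'max',np.percentile(q[:,:2],98,axis=0).round(4))
p,d=r.read_camera('scene');cv2.imwrite('pics/p7s.png',cv2.resize(p[130:300,160:400,::-1],None,fx=3,fy=3,interpolation=cv2.INTER_CUBIC))
E
```

```text
clk 25.625 tcp [0.4436 0.0825 0.2016] F [-0.2  0.1 -0.7]
px [ 187  180   57   48 1591] phantom c [0.6457 0.0797] size 0.0916 0.1438 long axis deg -89.6
corners [[0.692, 0.01], [0.6, 0.009], [0.599, 0.149], [0.691, 0.15]]
beaker 1333 xy min [0.5326 0.2793] max [0.598  0.3468]
bottle 558 xy min [0.7672 0.0092] max [0.8134 0.0501]
jar 874 xy min [ 0.4095 -0.2024] max [0.5307 0.1775]
```

View pics/p7c.png

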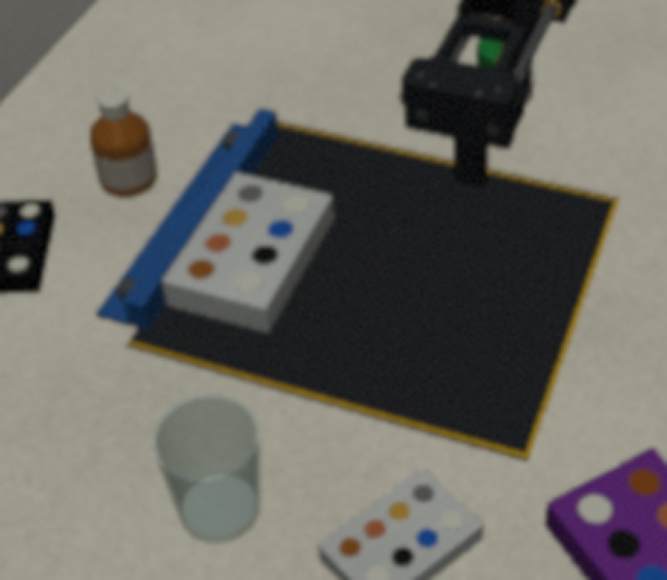

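View pics/p7s.png

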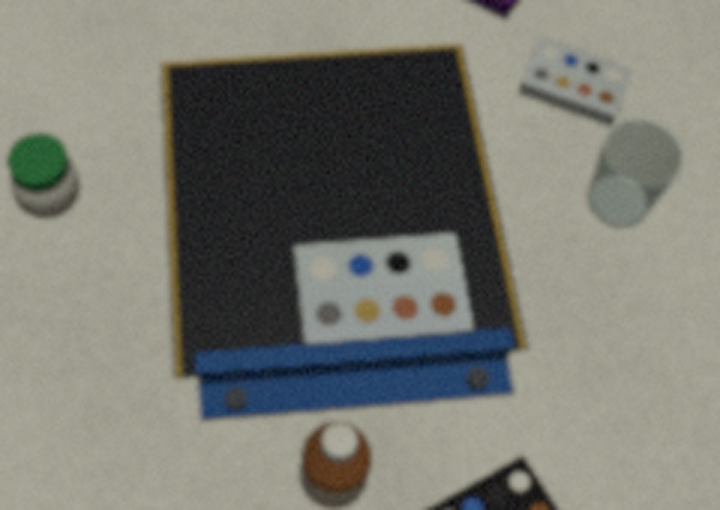

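Both views show the long side against the fence with no visible gap (scene crop, along row 335–345, columns 300–470), inside the fence's length. The beaker and bottle measure as before. The jar is partly hidden in the side view, but in the scene view it is still at (174,188).

```bash
python3 -c "
from plant import r
s=r.read_state();print(s['clock'],s['force'].round(1));print(r.sign_off())"
```

```text
25.775 [-0.  -0.4  0.1]
the job is handed in; nothing more can be done
None
```

The phantom now lies with a long side along the blue fence, and the job was handed in at 25.8 s with the arm clear of everything.

- **Turning:** I turned the phantom about 76° with five gentle pushes at alternate corners using shut fingers. Its leading edge stayed about 5 cm or more from the fence in every measurement between pushes.
- **Sliding up:** I pushed with the two open fingers against the rear long side. That took out the last few degrees of turn while it was still about 5 cm clear. I then slid it up until it stopped against the fence, with about 20 N pressing at the end.
- **Last checks:** The long side is within about 0.5° of the fence, and its front edge is at x ≈ 0.692, against about 0.693 for the fence face. It spans y 0.01–0.15, inside the fence's roughly −0.08 to 0.18, and neither view shows a gap.
- **Other objects:** The beaker and bottle measured within 1 mm of where they started. The arm spoiled the jar's measurement in the last side view. I checked it only by eye in the scene view, where it stands at its original pixels.
- **Measurements that disagreed:** The single-edge fits of the fence differed by up to about 0.6° and 12 mm between the two cameras. I therefore judged contact by the force rising and the tool stopping. After I backed off, the pictures agreed.

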